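# Empty the rinsing tray and lean it to drain

### The arm

A 6-joint arm with a two-finger parallel gripper is mounted at the origin on the work surface. World frame = base frame: x ahead of the robot, y to its left, z up, the work surface at z = 0. Lengths are in mm, angles in rad, forces in N, time in s.
With the tool pointing down it reaches from about 350 to 775 mm from the base axis. Payload 7.3 kg.
Tool frame: the origin (TCP) lies on the centre line of the jaws, within the pads' length; the fingertips stand 14 mm ahead of it and the grasp point (between the pads) lies 5 mm behind it; z points along the fingers, y is the line along which they close (so a half turn about z gives the same grasp; the last joint's range is limited). The gripper opens to 92 mm and grips with 3 to 60 N. Pads are 19 mm wide; open, the fingers measure 130 mm over their backs; the gripper's body (75 mm by 190 mm) begins 47 mm behind the grasp point.
Start: joints at [-1.274, 0.342, 1.524, -0, 1.275, -0.146], TCP at [224.971, -474.375, 240.741] pointing down, gripper open.
Joint ranges: [-2.53, 2.53], [-0.77, 2.02], [0.04, 2.7], [-1, 4.14], [0.28, 2.66], [-3.11, 3.11]. Speed limits (rad/s): [2.57, 2.57, 3.14, 3.14, 3.14, 3.14].

### API

Orientations are given as [roll, pitch, yaw] about the fixed x, y, z axes, in that order (R = Rz(yaw) Ry(pitch) Rx(roll)).
In Python, from plant import get_obs, capture, bot, spot_in, trace, pinpoint gives the robot as it stands.
- The arm moves only by the tool play_rows, never from a script. Its argument "rows" is a list of rows, each a list of 2 entries, a list of its own where there are three numbers: the shift along the world's x, y, z in units of 3 cm (1.0 is 3 cm), then the turn, a rotation vector about the world's x, y, z in units of 8 degrees (1.0 is 8 degrees). A call has 1 to 12 rows; each row shifts and turns the commanded pose from where the row before left it; what a row does not reach is not made up. A row lasts 1/8 s, in which the tool goes at most 62.5 mm and 10.7 degrees, less where a joint would pass 70% of its speed; a pose out of reach is approached as far as the arm can. A call with a number of a shift or a turn outside -1 to 1 is refused whole. A call with a gripper value outside its range is refused whole. "hand" is the opening, from -1 (shut) to 1 (fully open), set as the call begins (left out, the last holds). The fingers move at their own pace and stop on an object; the grip force is fixed at half the most. Time passes only in rows, so rows that do not move let the fingers close. It gives the time, the measured TCP pose, the force, the opening and the grip force at its end, in the units of the state.
- get_obs(): the state, without advancing time (a new reading comes with each control period).
- capture(name): name is "scene" or "top"; returns a dict with "frame" (420x560x3 uint8, red, green, blue), "fov_y" (degrees; the focal length in pixels is half the picture's height over the tangent of half this angle, whatever the lens; pixels are square), "cx", "cy" (the principal point, pixels), "dist" ([k1, k2, p1, p2, k3] as OpenCV has them; the pictures are not rectified), "rvec" (rotation vector, rad) and "tvec" (3), from world to camera coordinates, as OpenCV has them. Camera axes: x right, y down, z forward; pixel columns grow to the right and rows downward; lengths in mm; the calibration is good to about 2 mm. A picture is of the moment at which its call begins. There is no depth.
- bot.close_job(): hands the job in; it is judged then, once.
Trained networks look in the newest picture that a camera, given by its name, has taken for a name from the list of things; names that differ only in an ending like _2 or _b are one class to them, and where a whole thing is asked for, a point or a joint stands for the part that bears it (a point fixed in the world has none). Each returns a list of dicts, best first, with "p" (0 to 1); they miss things now and then, are a little off and sometimes report something else, mostly with a low value. They report only what shows in the picture. A call takes as long as a camera call. They do not tell look-alikes from the thing itself.
- spot_in(query, camera): "at" ([row, column] in pixels, amid what is visible of it).
- trace(query, camera): "mask" (420x560 bool, what is visible of it) and "at" ([row, column] in pixels, amid what is visible of it).
- pinpoint(query, camera): "at" ([row, column] in pixels: a listed point, or the origin of a listed thing).
The state is a dict: "time": time; "joint_positions": joint angles; "dq": joint speeds; "tau": joint torques, N m; "tool_pos": TCP position; "tcp_rot": TCP orientation; "contact_force": force on the tool from outside, world axes, zero at the start; "moment": the same for the moment, N m; "grip_width": finger opening in mm; "finger_force": force on a finger pad.
Only numpy, scipy, OpenCV 4.12 (cv2) and the standard library are available. Lean on these libraries where they do the work, as an engineer would, in place of code of your own. Each camera call takes 0.05 s, during which the arm holds its last target. There are 200 camera calls.

### The job

Tip the three white caps off the narrow metal tray into the grey bin without touching them with the fingers, then lean the empty tray squarely on the steel draining stand, open end down on the foot plate against the front lip and its back against the rail. Do not drop it: keep hold until it has come to rest on both foot plate and rail, without shoving the rail along its track; leave everything else on the bench where it is.

Things in the scene. Friction and masses are not known exactly. Their poses are not given: they have to be found in the camera images.
- tray: Straight aluminium tray, 210 long (x) x 54 wide (y), 0.18 to 0.35 kg: a flat 6 mm floor with 4 mm thick rims, 20 mm tall from the underside, along both long sides and across the +x end; the -x end is open. Lies flat on the bench. Origin: centre of its underside; x points to the closed end, z up out of its open top. Can be gripped across its width
- tray_foot (a point): Middle of the tray's open end, on its underside edge (105 mm from the tray's origin towards -x)
- cap0: White plastic screw cap, 20 mm diameter, 13 mm tall, 12 g, standing on the tray's floor between its rims at the start. Origin: centre of its underside
- cap1: White plastic screw cap, 20 mm diameter, 13 mm tall, 12 g, standing on the tray's floor between its rims at the start. Origin: centre of its underside
- cap2: White plastic screw cap, 20 mm diameter, 13 mm tall, 12 g, standing on the tray's floor between its rims at the start. Origin: centre of its underside
- bin: Open-topped grey plastic bin, 160 x 160 mm, 70 mm tall, walls 4 mm, 0.8 kg, standing loose on the bench. Origin: centre of its underside
- stand: Steel draining stand, fixed to the bench. Foot plate 240 (x) x 170 (y) mm, top face 8 mm above the bench. A front lip crosses the whole width at its -x edge: inner face at x = -110 mm, top 18 mm above the bench. Origin: centre of the plate's underside; x points from the lip to the rail, z up
- rail: Backrest of the stand: horizontal steel bar 12 mm thick along the stand's y, on uprights at y = +-75 mm, its axis 98 mm above the bench. On a stiff track (gives at 15 N), set anywhere from 25 to 65 mm beyond the stand's origin in x; a tray with its foot at the lip then slopes 28 to 42 degrees. Origin: straight below the bar's middle, on the foot plate's top (90 mm under the bar's axis)
- reagent: Bystander: amber glass bottle, 72 mm across, 150 mm tall. Origin: centre of its underside. Leave alone
- rack: Bystander: black tube rack with a few clear tubes, 70 x 130 mm, 85 mm tall. Origin: centre of its underside. Leave alone
- kit: Bystander: white kit box, 85 x 120 x 42 mm. Origin: centre of its underside. Leave alone
- beaker: Bystander: small glass beaker, 52 mm across, 65 mm tall. Origin: centre of its underside. Leave alone
- dish: Bystander: yellow shallow dish, 100 mm across, 18 mm tall. Origin: centre of its underside. Leave alone
- marker: Bystander: black marker pen lying down, 120 mm long, 11 mm thick. Origin: centre of its underside. Leave alone
- timer: Bystander: grey square timer, 60 x 60 x 30 mm. Origin: centre of its underside. Leave alone
There are look-alikes about, which are no part of the job. What is shaped like the bin but pink is not meant.

How it is judged:
By the outcome, as a careful person would: the job done as asked, in the order asked, and still so for the second after the job is handed in, with the robot touching nothing.
It also fails if it takes over 51 s, if anything falls off the work surface, if the arm or the gripper's body presses on something with over 40 N, if the wrist force passes 120 N, or if a joint passes its speed limit or range.

## Working session

There is one attempt and no reset: what is moved stays moved. The work goes in short steps, Python scripts to look and compute and a tool call to move; the robot and the scene stay as the last step left them, time stands still between calls to the robot, and variables do not carry over. Pictures are saved under pics/ and viewed, at most 10 in all, crops included, and the job is handed in when it is done.

Besides the shell and the picture viewer there is one more tool, called after "Call:" by a JSON object that holds its "api" and its "payload", one argument or row to a line. play_rows: Moves the arm, as the interface text tells. Shifts and turns lie within -1 to 1; 1 stands for 3 cm of shift or 8 degrees of turn. Its arguments: {"type":"object","properties":{"rows":{"type":"array"},"hand":{"type":"number"}},"required":["rows"]}

```bash
ls; mkdir -p pics; python3 - <<'E'
from plant import *
import cv2,numpy as np
ims=[]
for c in ("scene","top"):
    d=capture(c); cv2.imwrite(f"pics/{c}0.png",d["frame"][:,:,::-1])
    print(c,{k:np.round(v,4).tolist() for k,v in d.items() if k!="frame"})
    for q in ["tray","tray_foot","cap0","bin","stand","rail"]:
        print(q,[(np.round(r["at"],1).tolist(),round(float(r["p"]),2)) for r in pinpoint(q,c)])
print(get_obs())
E
```

```text
pics
scene {'fov_y': 50.0795, 'cx': 279.811, 'cy': 198.7256, 'dist': [0.0357, 0.0, 0.0, 0.0, 0.0], 'rvec': [1.9444, 1.3738, -0.6012], 'tvec': [-171.5408, -265.8611, 1883.1241]}
tray [([231.2, 194.6], 0.71)]
tray_foot [([214.2, 177.4], 0.64)]
cap0 [([222.5, 183.5], 0.49), ([183.7, 402.2], 0.47), ([231.5, 193.1], 0.44), ([234.7, 201.2], 0.43)]
bin [([228.9, 280.4], 0.95), ([182.8, 167.0], 0.55)]
stand [([213.1, 370.6], 0.78), ([228.9, 193.2], 0.26)]
rail []
top {'fov_y': 51.0606, 'cx': 282.8519, 'cy': 211.6864, 'dist': [0.0339, 0.0, 0.0, 0.0, 0.0], 'rvec': [2.1797, -2.1906, 0.0832], 'tvec': [-9.0612, 500.9559, 1157.9015]}
tray [([218.1, 385.9], 0.66), ([246.8, 240.2], 0.46), ([190.7, 286.3], 0.26)]
tray_foot [([253.8, 401.6], 0.96)]
cap0 [([233.2, 394.8], 0.55), ([160.6, 158.6], 0.54), ([217.2, 384.9], 0.48), ([198.5, 382.4], 0.45)]
bin [([189.1, 283.2], 0.75), ([325.3, 399.3], 0.67)]
stand [([173.9, 170.8], 0.83), ([120.7, 295.6], 0.68), ([169.7, 462.2], 0.31)]
rail [([162.8, 159.9], 0.62), ([171.4, 461.5], 0.21)]
{'time': 0.7, 'joint_positions': array([-1.27399911e+00,  3.41977714e-01,  1.52407732e+00, -5.59699977e-07,
        1.27541357e+00, -1.46021210e-01]), 'dq': array([-6.26424001e-04, -1.19389397e-04, -1.34701031e-05,  8.58803376e-04,
        5.01077950e-06, -6.09630015e-04]), 'tau': array([-1.67631952e-04, -4.31029308e+01, -2.44446766e+01,  7.17205578e-02,
        4.82048665e-02, -7.17538285e-06]), 'tool_pos': array([ 224.97290594, -474.38046856,  240.76001382]), 'tcp_rot': array([3.14147000e+00, 1.85800968e-05, 4.42818592e-01]), 'contact_force': array([-0.38226283, -0.3967494 , -0.50562445]), 'moment': array([ 0.04907462,  0.03606724, -0.04698414]), 'finger_force': 0.0, 'grip_width': 91.7439073057554}
```

View pics/scene0.png

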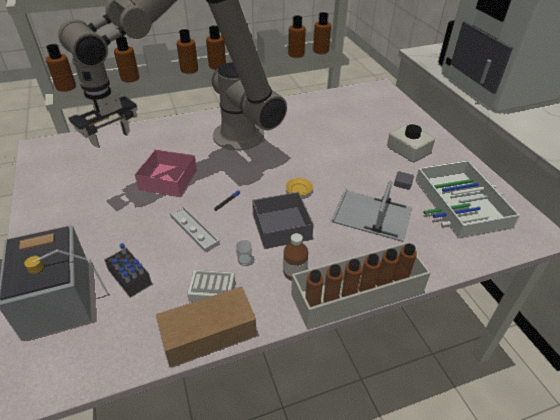

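View pics/top0.png

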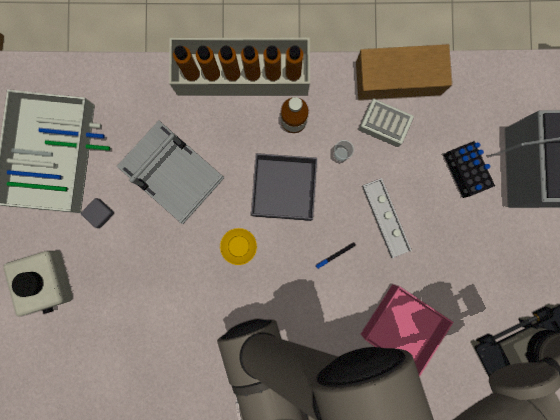

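The scene view shows the tray at about (231,194) with three caps, the grey bin at (225,282), the pink decoy at (172,167) and the stand at (212,372). In the top view the tray runs from (181,373) to (255,400), with the bin at (187,285) and the stand at (172,171). The rail lies across the stand at about (162,160).

```bash
cat > h.py <<'E'
import numpy as np,cv2
from plant import *
def cam(d):
    f=210/np.tan(np.radians(d["fov_y"])/2); K=np.array([[f,0,d["cx"]],[0,f,d["cy"]],[0,0,1]])
    R=cv2.Rodrigues(np.array(d["rvec"],float))[0]; return K,np.array(d["dist"],float),R,np.array(d["tvec"],float)
def ray(d,rc):
    K,D,R,t=cam(d); p=cv2.undistortPoints(np.array([[[rc[1],rc[0]]]],float),K,D)[0,0]
    return -R.T@t, R.T@np.array([p[0],p[1],1])
def onz(d,rc,z):
    o,v=ray(d,rc); return o+v*(z-o[2])/v[2]
def tri(a,ra,b,rb):
    o1,v1=ray(a,ra);o2,v2=ray(b,rb)
    s=np.linalg.lstsq(np.c_[v1,-v2],o2-o1,rcond=None)[0]
    p,q=o1+s[0]*v1,o2+s[1]*v2; return (p+q)/2,np.linalg.norm(p-q)
def proj(d,P):
    K,D,R,t=cam(d); p=cv2.projectPoints(np.array(P,float).reshape(-1,3),R@np.eye(3),t,K,D)[0][:,0]; return p[:,::-1]
E
python3 - <<'E'
from h import *
T=capture("top");S=capture("scene");np.set_printoptions(precision=1,suppress=True)
for n,d in (("top",T),("scene",S)):
    im=d["frame"][:,:,::-1]
    for q in ["tray","bin","stand","rail","cap0"]:
        for r in trace(q,n):
            m=r["mask"].astype(np.uint8)
            if m.sum()<8: continue
            b=cv2.boxPoints(cv2.minAreaRect(cv2.findNonZero(m)))[:,::-1]
            z={"tray":20,"bin":70,"stand":8,"rail":98,"cap0":19}[q]
            print(n,q,round(float(r["p"]),2),int(m.sum()),np.array(r["at"]),"corners world",[onz(d,c,z)[:2].round(0).tolist() for c in b])
print(tri(T,[173.9,170.8],S,[213.1,370.6]),tri(T,[218.1,385.9],S,[231.2,194.6]),tri(T,[189.1,283.2],S,[228.9,280.4]),tri(T,[253.8,401.6],S,[214.2,177.4]))
im=T["frame"][:,:,::-1]
a=cv2.resize(im[110:235,112:232],None,fx=4,fy=4,interpolation=cv2.INTER_CUBIC)
b=cv2.resize(im[170:270,350:420],None,fx=4.6,fy=5,interpolation=cv2.INTER_CUBIC)
cv2.imwrite("pics/a.png",np.hstack([a,b[:500,:310]]))
im=S["frame"][:,:,::-1]
cv2.imwrite("pics/b.png",np.vstack([cv2.resize(im[170:245,320:420],None,fx=6,fy=6,interpolation=cv2.INTER_CUBIC)]))
E
```

```text
top tray 0.85 1541 [219.6 386.4] corners world [[571.0, -219.0], [594.0, -275.0], [399.0, -353.0], [376.0, -299.0]]
top bin 0.82 4112 [327.1 404. ] corners world [[187.0, -198.0], [318.0, -289.0], [219.0, -438.0], [90.0, -346.0]]
top bin 0.62 832 [113.1 295.8] corners world [[796.0, -3.0], [796.0, -76.0], [704.0, -75.0], [704.0, -2.0]]
top bin 0.61 3876 [186.6 283.8] corners world [[487.0, 72.0], [650.0, 61.0], [638.0, -99.0], [475.0, -87.0]]
top stand 0.68 5547 [173.  170.2] corners world [[623.0, 442.0], [758.0, 328.0], [597.0, 146.0], [464.0, 261.0]]
top rail 0.87 509 [157.1 150.8] corners world [[580.0, 374.0], [699.0, 267.0], [665.0, 231.0], [547.0, 338.0]]
top cap0 0.63 32 [234.3 398.3] corners world [[451.0, -307.0], [450.0, -320.0], [437.0, -320.0], [437.0, -307.0]]
top cap0 0.57 1839 [167.6 468. ] corners world [[656.0, -439.0], [697.0, -536.0], [570.0, -584.0], [529.0, -489.0]]
top cap0 0.49 45 [198.1 381.2] corners world [[534.0, -264.0], [547.0, -277.0], [535.0, -289.0], [522.0, -276.0]]
top cap0 0.4 55 [216.1 388.7] corners world [[501.0, -282.0], [501.0, -303.0], [483.0
[... 389 characters left out ...]
531 [221.2 279.4] corners world [[474.0, -95.0], [485.0, 100.0], [708.0, 39.0], [693.0, -133.0]]
scene bin 0.58 112 [197.7 229.6] corners world [[472.0, -215.0], [412.0, -118.0], [430.0, -115.0], [489.0, -212.0]]
scene stand 0.86 2692 [213.  373.1] corners world [[601.0, 143.0], [379.0, 299.0], [566.0, 496.0], [758.0, 326.0]]
scene rail 0.73 129 [202.  225.9] corners world [[502.0, -223.0], [442.0, -126.0], [463.0, -123.0], [520.0, -219.0]]
(array([606.3, 292.3,   5. ]), np.float64(0.37953035303407123)) (array([ 484.2, -290.1,   -4.2]), np.float64(3.691885274328778)) (array([564.2, -15.5,  -8.8]), np.float64(5.551749595661134)) (array([ 387.6, -329.1,   -2.2]), np.float64(4.679102923822337))
```

View pics/a.png

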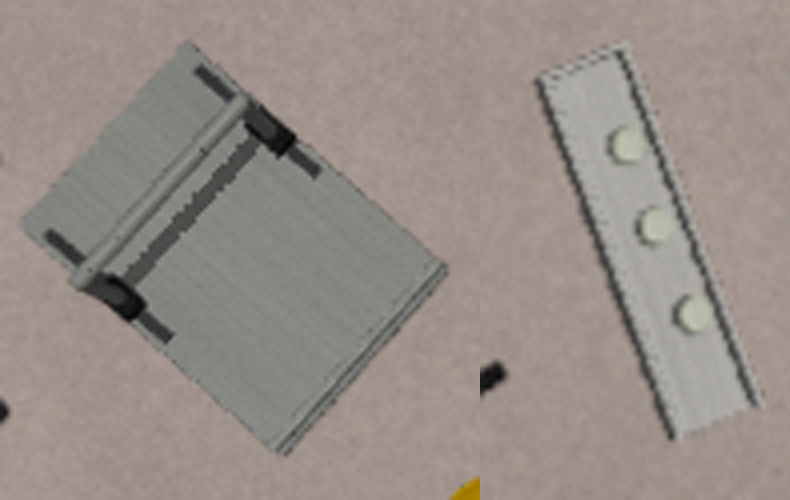

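View pics/b.png

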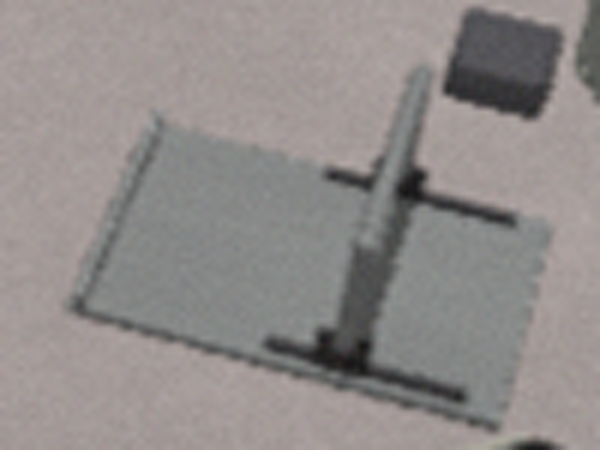

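The crops show the stand corners at about (40,190), (222,20), (265,447) and (453,283) (crop row, column, in the left half). The rail bar runs from (100,240) to (282,80), and the lip is on the lower right. The tray's open end is at the bottom, nearer the robot.

```bash
python3 - <<'E'
from h import *
from scipy.optimize import least_squares
np.set_printoptions(precision=1,suppress=True)
T=capture("top");S=capture("scene")
A=lambda x,y:[(y+.5)/4-.5+110,(x+.5)/4-.5+112]
B=lambda x,y:[(y+.5)/5-.5+170,(x-480+.5)/4.6-.5+350]
C=lambda x,y:[(y+.5)/6-.5+170,(x+.5)/6-.5+320]
def fit(m,obs,z0):
    # obs: (cam,pt idx,rc); unknown x,y,z,yaw
    def w(p,P): c,s=np.cos(p[3]),np.sin(p[3]);return np.c_[P[:,0]*c-P[:,1]*s+p[0],P[:,0]*s+P[:,1]*c+p[1],P[:,2]+p[2]]
    def r(p):
        W=w(p,np.array(m,float));return np.concatenate([proj(d,W[i])[0]-rc for d,i,rc in obs])
    s=least_squares(r,z0);return s.x,r(s.x),w
# stand: z solved freely
m=[[120,85,8],[120,-85,8],[-120,-85,18],[-120,85,18]]
yaw0=np.arctan2(*( (onz(T,A(105,130),8)-onz(T,A(365,360),8))[[1,0]]))
# +y: left of +x
obs=[]
pt=[A(190,40),A(20,222),A(283,453),A(447,265)]; ps=[C(500,425),C(552,222),C(155,115),C(75,305)]
W=[onz(T,p,8) for p in pt]; c=np.mean(W,0); 
u=np.array([np.cos(yaw0),np.sin(yaw0)]);n=np.array([-u[1],u[0]])
print("stand yaw",yaw0,[((q-c)[:2]@u,(q-c)[:2]@n) for q in W])
Ws=[onz(S,p,8) for p in ps];print([((q-c)[:2]@u,(q-c)[:2]@n) for q in Ws])
idx=lambda q:int(np.argmin([np.hypot(a[0]-(q-c)[:2]@u,a[1]-(q-c)[:2]@n) for a in m]))
obs=[(T,idx(q),p) for q,p in zip(W,pt)]+[(S,idx(q),p) for q,p in zip(Ws,ps)]
x,r,w=fit(m,obs,[c[0],c[1],0,yaw0]);print("stand",x,"yaw",round(x[3],4),r)
# rail
st=x; c,s=np.cos(st[3]),np.sin(st[3])
for p in [A(240,100),A(80,282)]:
    q=onz(T,p,98)[:2]-st[:2]; print("rail local(top,z98)",c*q[0]+s*q[1],-s*q[0]+c*q[1])
q,e=tri(T,A(240,100),S,C(357,238)); print(q,e); q,e=tri(T,A(80,282),S,C(424,72)); print(q,e)
for p in [C(390,165)]:
    q=onz(S,p,98)[:2]-st[:2]; print("rail local(scene)",c*q[0]+s*q[1],-s*q[0]+c*q[1])
# tray
pt=[B(540,78),B(627,42),B(673,440),B(762,405)]
W=[onz(T,p,20) for p in pt];c0=np.mean(W,0)
d=(W[0]+W[1]-W[2]-W[3])/2;print("tray",c0,"yaw",np.arctan2(d[1],d[0]),"len",np.linalg.norm(d),"wid",np.linalg.norm(W[0]-W[1]),np.linalg.norm(W[2]-W[3]),np.array(W))
# bin from both views mask
m=[r for r in trace("bin","top") if abs(r["at"][1]-284)<15][0]["mask"].astype(np.uint8)
b=cv2.boxPoints(cv2.minAreaRect(cv2.findNonZero(m)))[:,::-1];W=np.array([onz(T,p,70) for p in b]);print("bin",W.mean(0),W[:,:2])
for q in ["reagent","beaker","dish","marker","rack","kit","timer"]:
    for z in spot_in(q,"top")[:2]: print(q,round(float(z["p"]),2),onz(T,z["at"],0))
E
```

```text
stand yaw 0.8432463614846758 [(np.float64(117.63236827566939), np.float64(-83.6158545067117)), (np.float64(118.51300009002935), np.float64(84.62815786900345)), (np.float64(-119.46050525363093), np.float64(83.3019580445655)), (np.float64(-116.68486311206809), np.float64(-84.31426140685717))]
[(np.float64(119.27098226088374), np.float64(-81.64758443769087)), (np.float64(117.74836074072337), np.float64(89.12025340582814)), (np.float64(-118.60786143241944), np.float64(93.11320656552928)), (np.float64(-115.50785727177197), np.float64(-81.23285419728882))]
stand [614.4 293.   -2.4   0.9] yaw 0.8543 [-0.5 -0.8  0.5 -0.4  0.4 -0.5 -0.4  0.6  1.   0.4  1.1  0.2 -0.2 -1.
 -1.  -1.1]
rail local(top,z98) 31.127532515827205 -74.35807412245669
rail local(top,z98) 29.392868764952095 76.71271922881033
[688.3 263.9 105.1] 4.0751222362125885
[575.9 365.9 100.1] 2.203869677660729
rail local(scene) 28.678979224410995 -4.702268192341215
tray [ 483.6 -287.9   20. ] yaw 0.36015777958429646 len 207.16974414072914 wid 54.472587442941844 54.64128493584031 [[ 571.  -225.9   20. ]
 [ 590.1 -276.9   20. ]
 [ 377.5 -298.7   20. ]
 [ 395.8 -350.2   20. ]]
bin [563.5 -13.3  70. ] [[ 487.    74.6]
 [ 652.6   62.8]
 [ 639.9 -102. ]
 [ 474.5  -88.6]]
reagent 0.83 [770. -47.   0.]
beaker 0.91 [ 671.4 -175.8    0. ]
dish 0.58 [407.5 102.7   0. ]
dish 0.15 [ 380.7 -152.6    0. ]
marker 0.71 [ 384.2 -154.9    0. ]
rack 0.9 [ 623.5 -515.2    0. ]
kit 0.72 [ 743.6 -294.6    0. ]
kit 0.44 [ 386.6 -159.5    0. ]
timer 0.9 [500.1 493.8   0. ]
```

Call:
{"api": "play_rows", "payload": {
  "rows": [
    [[0.88,0.63,-0.3],[0,0,-0.3]],
    [[0.88,0.63,-0.3],[0,0,-0.3]],
    [[0.88,0.63,-0.3],[0,0,0]],
    [[0.88,0.63,-0.3],[0,0,0]],
    [[0.88,0.63,-0.3],[0,0,0]],
    [[0.88,0.63,-0.3],[0,0,0]],
    [[0.88,0.63,-0.3],[0,0,0]],
    [[0.88,0.63,-0.3],[0,0,0]],
    [[0.88,0.63,-0.3],[0,0,0]],
    [[0.85,0.6,-0.3],[0,0,0]],
    [[0,0,0],[0,0,0]]
  ],
  "hand": 1
}}

```text
time: 3.18
tool_pos: [489.0, -284.8, 149.9]
tcp_rot: [-3.14, 0.0, 0.362]
contact_force: [0.6, -0.2, -0.3]
grip_width: 91.8
finger_force: 0.0
```

Call:
{"api": "play_rows", "payload": {
  "rows": [
    [[0,-0.03,-0.9],[0,0,0]],
    [[0,0,-0.9],[0,0,0]],
    [[0,0,-0.9],[0,0,0]],
    [[0,0,-0.9],[0,0,0]],
    [[0,0,-0.5],[0,0,0]],
    [[0,0,-0.3],[0,0,0]],
    [[0,0,0],[0,0,0]]
  ]
}}

```text
time: 4.05
tool_pos: [488.0, -287.4, 18.8]
tcp_rot: [-3.142, 0.0, 0.359]
contact_force: [0.2, 0.0, -0.4]
grip_width: 91.9
finger_force: 0.0
```

Call:
{"api": "play_rows", "payload": {
  "rows": [
    [[0,0,0],[0,0,0]],
    [[0,0,0],[0,0,0]],
    [[0,0,0],[0,0,0]],
    [[0,0,0],[0,0,0]],
    [[0,0,0],[0,0,0]],
    [[0,0,0],[0,0,0]],
    [[0,0,0],[0,0,0]],
    [[0,0,0],[0,0,0]]
  ],
  "hand": -1
}}

```text
time: 5.05
tool_pos: [488.0, -287.0, 18.9]
tcp_rot: [-3.141, 0.0, 0.359]
contact_force: [-1.3, 2.2, 4.9]
grip_width: 53.8
finger_force: 30.0
```

Call:
{"api": "play_rows", "payload": {
  "rows": [
    [[0,0,0.2],[0,0,0]],
    [[0,0,0.4],[0,0,0]],
    [[0,0,0.6],[0,0,0]],
    [[0,0,0.6],[0,0,0]],
    [[0,0,0.6],[0,0,0]],
    [[0,0,0.6],[0,0,0]],
    [[0,0,0.6],[0,0,0]],
    [[0,0,0.4],[0,0,0]],
    [[0,0,0.2],[0,0,0]],
    [[0,0,0],[0,0,0]]
  ]
}}

```text
time: 6.3
tool_pos: [488.1, -287.2, 144.9]
tcp_rot: [3.141, -0.0, 0.359]
contact_force: [-0.2, -0.4, -3.1]
grip_width: 53.7
finger_force: 30.0
```

```bash
python3 - <<'E'
from h import *
T=capture("top")["frame"][:,:,::-1];S=capture("scene")["frame"][:,:,::-1]
cv2.imwrite("pics/c.png",np.hstack([cv2.resize(x,None,fx=2,fy=2) for x in (T[120:300,320:500],S[130:310,110:300])]))
E
```

```text
(no output)
```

View pics/c.png

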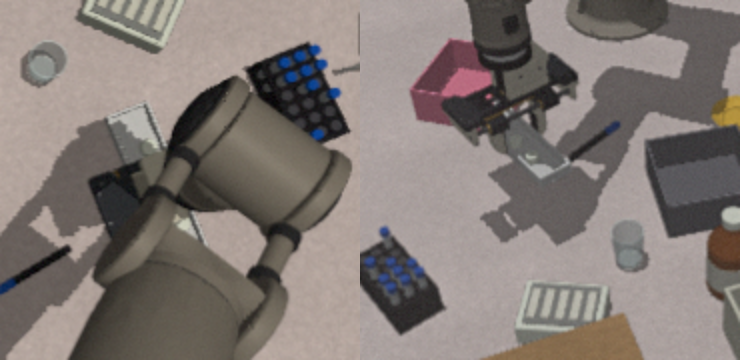

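The tray is held level above the bench at left-centre of both views, with the caps still in it. Carrying it over the bin.

Call:
{"api": "play_rows", "payload": {
  "rows": [
    [[0.1,0.18,0],[0,0,0]],
    [[0.2,0.35,0],[0,0,0]],
    [[0.3,0.53,0],[0,0,0]],
    [[0.3,0.53,0],[0,0,0]],
    [[0.3,0.53,0],[0,0,0]],
    [[0.3,0.53,0],[0,0,0]],
    [[0.3,0.53,0],[0,0,0]],
    [[0.3,0.53,0],[0,0,0]],
    [[0.3,0.53,0],[0,0,0]],
    [[0.3,0.53,0],[0,0,0]],
    [[0.3,0.53,0],[0,0,0]],
    [[0.3,0.53,0],[0,0,0]]
  ]
}}

```text
time: 7.9
tool_pos: [587.7, -111.2, 144.7]
tcp_rot: [3.141, 0.0, 0.359]
contact_force: [-0.7, 0.0, -3.9]
grip_width: 53.9
finger_force: 30.0
```

Call:
{"api": "play_rows", "payload": {
  "rows": [
    [[0.28,0.49,0],[0,0,0]],
    [[0.28,0.49,0],[0,0,0]],
    [[0.28,0.49,0],[0,0,0]],
    [[0.28,0.49,0],[0,0,0]],
    [[0.28,0.49,0],[0,0,0]],
    [[0.28,0.49,0],[0,0,0]],
    [[0.28,0.49,0],[0,0,0]],
    [[0.28,0.49,0],[0,0,0]],
    [[0.22,0.4,0],[0,0,0]],
    [[0.1,0.18,0],[0,0,0]],
    [[0.04,0.07,0],[0,0,0]],
    [[0,0,0],[0,0,0]]
  ]
}}

```text
time: 9.4
tool_pos: [665.0, 24.6, 144.7]
tcp_rot: [3.141, 0.0, 0.359]
contact_force: [0.3, 0.4, -4.1]
grip_width: 53.7
finger_force: 30.0
```

Call:
{"api": "play_rows", "payload": {
  "rows": [
    [[-0.14,-0.055,0.055],[0.26,-0.7,0]],
    [[-0.14,-0.055,0.055],[0.26,-0.7,0]],
    [[-0.14,-0.055,0.055],[0.26,-0.7,0]],
    [[-0.14,-0.055,0.055],[0.26,-0.7,0]],
    [[-0.14,-0.055,0.055],[0.26,-0.7,0]],
    [[-0.14,-0.055,0.055],[0.26,-0.7,0]],
    [[-0.14,-0.055,0.055],[0.26,-0.7,0]],
    [[-0.14,-0.055,0.055],[0.26,-0.7,0]],
    [[-0.14,-0.055,0.055],[0.26,-0.7,0]],
    [[0,0,0],[0,0,0]],
    [[0,0,0],[0,0,0]],
    [[0,0,0],[0,0,0]]
  ]
}}

```text
time: 10.9
tool_pos: [630.8, 18.4, 157.3]
tcp_rot: [-3.122, -0.839, 0.363]
contact_force: [-0.2, -0.4, -3.4]
grip_width: 53.7
finger_force: 30.0
```

```bash
python3 - <<'E'
from h import *
T=capture("top")["frame"][:,:,::-1];S=capture("scene")["frame"][:,:,::-1]
cv2.imwrite("pics/d.png",np.hstack([cv2.resize(x,None,fx=3,fy=3) for x in (T[110:240,230:350],S[130:260,210:350])]))
print([(np.round(r["at"]),round(float(r["p"]),2)) for c in ("top","scene") for r in spot_in("cap0",c)])
E
```

```text
[(array([216.,  96.]), 0.27)]
```

View pics/d.png

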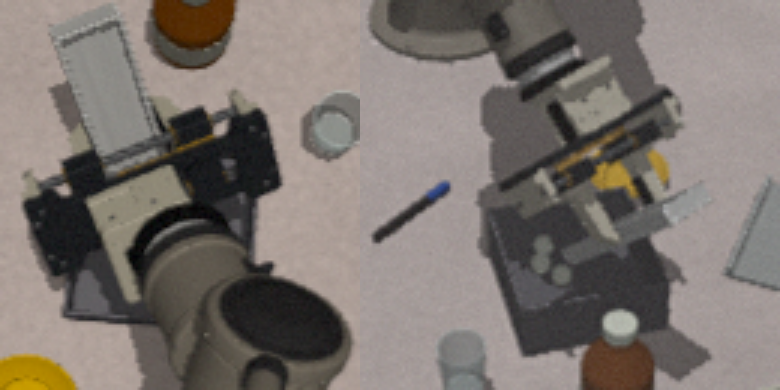

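All three caps lie in the grey bin (about (255,550) in the right half), and the tray looks empty. Refining the stand pose and working out the lean pose.

```bash
cat > stand.py <<'E'
from h import *
from scipy.optimize import least_squares
from scipy.spatial.transform import Rotation as Ro
np.set_printoptions(precision=3,suppress=True)
def lean(st,rx,along=109.4,below=18.9,lat=0,clear=0,th=None,gap=0):
    X,Y,yaw=st; v=np.array([rx+110,90.]); a=np.arctan2(v[1],v[0])+np.arcsin(6/np.hypot(*v)); th=a if th is None else th
    u=np.array([np.cos(yaw),np.sin(yaw),0]);n=np.array([-u[1],u[0],0]);k=np.array([0,0,1.])
    f=np.array([X,Y,0])+u*(-110+gap)+n*lat+k*(8+clear)
    x=np.cos(th)*u+np.sin(th)*k; z=-np.sin(th)*u+np.cos(th)*k
    return f+along*x+below*z, a, f
E
python3 - <<'E'
from stand import *
T=capture("top");S=capture("scene")
A=lambda x,y:[(y+.5)/4-.5+110,(x+.5)/4-.5+112]
C=lambda x,y:[(y+.5)/6-.5+170,(x+.5)/6-.5+320]
pt=[A(190,40),A(20,222),A(283,453),A(447,265)]; ps=[C(500,425),C(552,222),C(155,115),C(75,305)]
# order: T (+,-),(+,+),(-,+),(-,-)   S (+,-),(+,+),(-,+),(-,-)
m=np.array([[120,-85,8],[120,85,8],[-120,85,18],[-120,-85,18.]])
def w(p):
    c,s=np.cos(p[2]),np.sin(p[2]);return np.c_[m[:,0]*c-m[:,1]*s+p[0],m[:,0]*s+m[:,1]*c+p[1],m[:,2]]
for nm,o in (("T",[(T,pt)]),("S",[(S,ps)]),("TS",[(T,pt),(S,ps)])):
    f=lambda p:np.concatenate([(proj(d,w(p))-q).ravel() for d,q in o])
    r=least_squares(f,[610,293,.85]);print(nm,r.x,f(r.x))
    st=r.x; c,s=np.cos(st[2]),np.sin(st[2])
    for d,p in ([(T,A(240,100)),(T,A(80,282))] if nm!="S" else [(S,C(390,165))]):
        q=onz(d,p,98)[:2]-st[:2]; print("rail",c*q[0]+s*q[1],-s*q[0]+c*q[1])
    print(lean(st,30)[0],lean(st,30)[1])
E
```

```text
T [614.013 291.564   0.849] [-0.696 -0.287  0.236 -0.21   0.532 -0.466 -0.104  0.969]
rail 32.82674402362046 -73.5231759063098
rail 30.334104199881057 77.53701212752966
[593.566 268.324  85.957] 0.6073957992654754
S [615.597 293.313   0.866] [ 0.541  1.217  0.431  0.403 -0.388 -1.069 -0.924 -0.667]
rail 27.601279113004246 -4.310173096284764
[595.542 269.733  85.957] 0.6073957992654754
TS [614.621 292.302   0.854] [-0.855 -0.816  0.277 -0.514  0.241 -0.476 -0.591  0.723  0.625  0.381
  0.65   0.226 -0.669 -1.068 -1.409 -1.243]
rail 31.509792662623653 -73.70964452954087
rail 29.757880685201073 77.36094978494903
[594.288 268.962  85.957] 0.6073957992654754
```

Call:
{"api": "play_rows", "payload": {
  "rows": [
    [[0,0,0.9],[0,0,0]],
    [[0,0,0.9],[0,0,0]],
    [[0,0,0.9],[0,0,0]],
    [[-0.1,0.97,0],[0,0,0.39]],
    [[-0.1,0.97,0],[0,0,0.39]],
    [[-0.1,0.97,0],[0,0,0.39]],
    [[-0.1,0.97,0],[0,0,0.39]],
    [[-0.1,0.97,0],[0,0,0.39]],
    [[-0.1,0.97,0],[0,0,0.39]],
    [[-0.1,0.97,0],[0,0,0.39]],
    [[-0.1,0.97,0],[0,0,0.39]],
    [[-0.1,0.97,0],[0,0,0.39]]
  ]
}}

```text
time: 12.7
tool_pos: [602.8, 281.4, 237.5]
tcp_rot: [-3.12, -0.838, 0.853]
contact_force: [-0.6, 0.1, -2.4]
grip_width: 53.4
finger_force: 30.0
```

Call:
{"api": "play_rows", "payload": {
  "rows": [
    [[0,0,0],[-0.23,0.2,0]],
    [[0,0,0],[-0.23,0.2,0]],
    [[0,0,0],[-0.23,0.2,0]],
    [[0,0,0],[-0.23,0.2,0]],
    [[0,0,0],[0,0,0]],
    [[0,0,0],[0,0,0]]
  ]
}}

```text
time: 13.45
tool_pos: [602.8, 280.4, 237.3]
tcp_rot: [-3.12, -0.669, 0.852]
contact_force: [1.3, -0.9, -2.6]
grip_width: 54.0
finger_force: 30.0
```

```bash
cat > goal.py <<'E'
from stand import *
import sys
def go(th,clear,gap,st=(614.3,291.8,.851),rx=30.5,lat=0):
    o=get_obs();p,a,f=lean(st,rx,th=np.radians(th),clear=clear,gap=gap,lat=lat)
    G=Ro.from_euler("xyz",[np.pi,-np.radians(th),st[2]]); Rn=Ro.from_euler("xyz",o["tcp_rot"])
    rv=np.degrees((G*Rn.inv()).as_rotvec())/8
    print("shift units",(p-o["tool_pos"])/30,"turn units",rv,"lean deg",np.degrees(a),"goal",p,"now",o["tool_pos"],o["tcp_rot"],o["contact_force"],o["time"])
if __name__=="__main__": go(*map(float,sys.argv[1:4]))
E
python3 goal.py 38 40 15
python3 - <<'E'
from h import *
T=capture("top");S=capture("scene")
for n,d in (("top",T),("scene",S)):
    for q in ["tray","tray_foot"]: print(n,q,[(np.round(r["at"],1).tolist(),round(float(r["p"]),2)) for r in pinpoint(q,n)])
cv2.imwrite("pics/e.png",np.hstack([cv2.resize(x["frame"][:,:,::-1],None,fx=3,fy=3) for x in [dict(frame=T["frame"][90:260,110:240]),dict(frame=S["frame"][80:250,320:450])]]))
E
```

```text
shift units [-0.067 -0.13  -3.568] turn units [-0.109 -0.065 -0.101] lean deg 34.70315800542505 goal [600.833 276.44  130.247] now [602.844 280.35  237.291] [-3.12  -0.669  0.852] [ 1.321 -0.923 -2.602] 13.45
top tray [([157.5, 151.3], 0.9), ([255.2, 336.1], 0.19)]
top tray_foot []
scene tray [([183.4, 400.0], 0.27)]
scene tray_foot [([175.9, 349.3], 0.98), ([227.8, 283.1], 0.16)]
```

View pics/e.png

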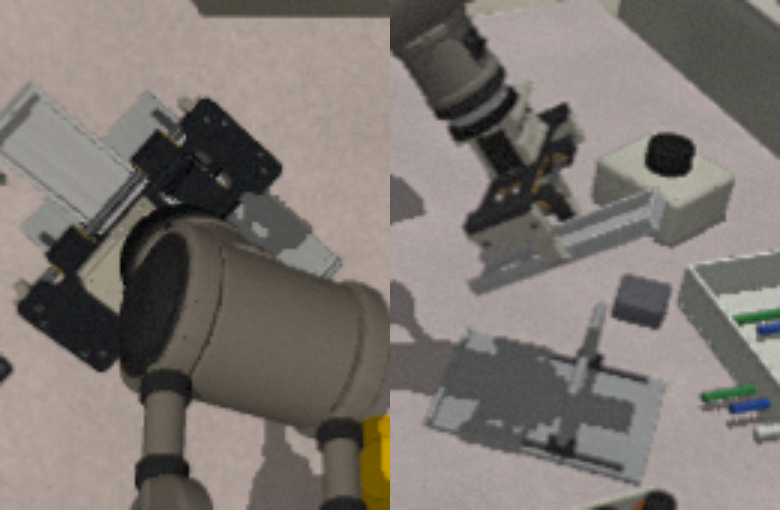

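The tray hangs over the stand, squarely aligned and open end towards the lip (in the right half, foot at (290,475), closed end at (190,660)). Next I check the grip geometry against these pixels and come down.

Call:
{"api": "play_rows", "payload": {
  "rows": [
    [[-0.02,-0.04,-0.6],[-0.05,-0.03,-0.05]],
    [[-0.02,-0.04,-0.8],[-0.05,-0.03,-0.05]],
    [[-0.02,-0.04,-0.8],[0,0,0]],
    [[0,-0.01,-0.8],[0,0,0]],
    [[0,0,-0.5],[0,0,0]],
    [[0,0,0],[0,0,0]]
  ]
}}

```text
time: 14.5
tool_pos: [600.9, 276.2, 131.4]
tcp_rot: [-3.139, -0.662, 0.848]
contact_force: [0.0, -0.4, -2.9]
grip_width: 53.7
finger_force: 30.0
```

```bash
python3 - <<'E'
from stand import *
S=capture("scene");T=capture("top");
R=Ro.from_euler("xyz",[-3.12,-.669,.852]).as_matrix(); p=np.array([602.8,280.4,237.3])
# tool: x = tray x, z=-tray z, y=-tray y
P=lambda a,b,c:p+R@np.array([a-4.4,-b,18.9-c])
print("pred foot mid/corners (row,col), tray origin, closed top corners");print(proj(S,[P(-105,0,0),P(-105,27,0),P(-105,-27,0),P(0,0,0),P(105,27,20),P(105,-27,20)]))
print(proj(T,[P(105,27,20),P(105,-27,20)]))
E
python3 goal.py 38 10 12
```

```text
pred foot mid/corners (row,col), tray origin, closed top corners
[[173.638 350.84 ]
 [168.709 352.863]
 [178.694 348.765]
 [163.388 379.399]
 [141.748 409.131]
 [152.063 406.17 ]]
[[137.465 102.398]
 [117.793 120.249]]
shift units [-0.101 -0.074 -1.102] turn units [-0.006  0.005  0.004] lean deg 34.70315800542505 goal [598.856 274.184 100.247] now [601.898 276.39  133.295] [-3.142 -0.664  0.85 ] [ 0.283  0.324 -3.272] 14.6
```

Call:
{"api": "play_rows", "payload": {
  "rows": [
    [[-0.05,-0.04,-0.5],[0,0,0]],
    [[-0.05,-0.03,-0.4],[0,0,0]],
    [[0,0,-0.2],[0,0,0]],
    [[0,0,0],[0,0,0]],
    [[0,0,0],[0,0,0]]
  ]
}}

```text
time: 15.22
tool_pos: [599.0, 274.4, 100.6]
tcp_rot: [3.141, -0.665, 0.851]
contact_force: [-0.1, 0.5, -2.3]
grip_width: 53.5
finger_force: 30.0
```

Call:
{"api": "play_rows", "payload": {
  "rows": [
    [[0,0,-0.1],[0,0,0]],
    [[0,0,-0.05],[0,0,0]],
    [[0,0,0],[0,0,0]],
    [[0,0,0],[0,0,0]]
  ]
}}

```text
time: 15.72
tool_pos: [598.5, 274.3, 95.2]
tcp_rot: [-3.141, -0.664, 0.85]
contact_force: [-0.9, -0.5, -3.5]
grip_width: 53.8
finger_force: 30.0
```

Call:
{"api": "play_rows", "payload": {
  "rows": [
    [[0,0,-0.07],[0,0,0]],
    [[0,0,0],[0,0,0]],
    [[0,0,0],[0,0,0]]
  ]
}}

```text
time: 16.1
tool_pos: [598.5, 274.3, 93.1]
tcp_rot: [-3.141, -0.664, 0.85]
contact_force: [1.0, 0.1, -2.7]
grip_width: 53.8
finger_force: 30.0
```

Call:
{"api": "play_rows", "payload": {
  "rows": [
    [[0,0,-0.05],[0,0,0]],
    [[0,0,0],[0,0,0]],
    [[0,0,0],[0,0,0]]
  ]
}}

```text
time: 16.48
tool_pos: [598.5, 274.3, 91.6]
tcp_rot: [-3.141, -0.664, 0.85]
contact_force: [0.4, 0.3, -2.3]
grip_width: 54.1
finger_force: 30.0
```

Call:
{"api": "play_rows", "payload": {
  "rows": [
    [[0,0,-0.03],[0,0,0]],
    [[0,0,0],[0,0,0]],
    [[0,0,0],[0,0,0]]
  ]
}}

```text
time: 16.85
tool_pos: [598.5, 274.3, 90.7]
tcp_rot: [-3.141, -0.664, 0.85]
contact_force: [-0.5, 0.4, -2.3]
grip_width: 53.4
finger_force: 30.0
```

Call:
{"api": "play_rows", "payload": {
  "rows": [
    [[0,0,-0.03],[0,0,0]],
    [[0,0,0],[0,0,0]],
    [[0,0,0],[0,0,0]]
  ]
}}

```text
time: 17.23
tool_pos: [598.7, 274.4, 90.1]
tcp_rot: [-3.141, -0.664, 0.85]
contact_force: [0.4, 0.1, -0.7]
grip_width: 53.7
finger_force: 30.0
```

Call:
{"api": "play_rows", "payload": {
  "rows": [
    [[-0.06,-0.07,0.02],[0,0,0]],
    [[-0.06,-0.07,0],[0,0,0]],
    [[-0.04,-0.045,0],[0,0,0]],
    [[0,0,0],[0,0,0]],
    [[0,0,0],[0,0,0]]
  ]
}}

```text
time: 17.85
tool_pos: [595.3, 269.8, 92.5]
tcp_rot: [3.141, -0.668, 0.851]
contact_force: [4.5, 7.9, 1.0]
grip_width: 53.5
finger_force: 30.0
```

Call:
{"api": "play_rows", "payload": {
  "rows": [
    [[-0.03,-0.035,0],[0,0,0]],
    [[0,0,0],[0,0,0]],
    [[0,0,0],[0,0,0]]
  ]
}}

```text
time: 18.23
tool_pos: [594.9, 269.1, 93.2]
tcp_rot: [3.141, -0.67, 0.851]
contact_force: [6.0, 9.0, 2.2]
grip_width: 53.9
finger_force: 30.0
```

Call:
{"api": "play_rows", "payload": {
  "rows": [
    [[-0.03,-0.035,0],[0,0,0]],
    [[0,0,0],[0,0,0]],
    [[0,0,0],[0,0,0]]
  ]
}}

```text
time: 18.6
tool_pos: [594.4, 268.4, 93.8]
tcp_rot: [3.14, -0.671, 0.852]
contact_force: [7.7, 10.9, 4.0]
grip_width: 53.6
finger_force: 30.0
```

Call:
{"api": "play_rows", "payload": {
  "rows": [
    [[0.05,0.06,0],[0,0,0]],
    [[0.03,0.035,0],[0,0,0]],
    [[0,0,0],[0,0,0]],
    [[0,0,0],[0,0,0]]
  ]
}}

```text
time: 19.1
tool_pos: [595.6, 270.0, 92.1]
tcp_rot: [3.14, -0.667, 0.851]
contact_force: [4.3, 4.0, 4.4]
grip_width: 53.7
finger_force: 30.0
```

```bash
python3 goal.py 38 0 6; python3 - <<'E'
from h import *
S=capture("scene");T=capture("top")
cv2.imwrite("pics/f.png",np.hstack([cv2.resize(S["frame"][:,:,::-1][140:240,320:420],None,fx=5,fy=5,interpolation=cv2.INTER_CUBIC),cv2.resize(T["frame"][:,:,::-1][100:250,150:240],None,fx=3.33,fy=3.3334,interpolation=cv2.INTER_CUBIC)[:500]]))
E
```

```text
shift units [-0.022 -0.01  -0.062] turn units [-0.016  0.023  0.004] lean deg 34.70315800542505 goal [594.9   269.672  90.247] now [595.574 269.957  92.111] [ 3.14  -0.667  0.851] [4.286 3.967 4.383] 19.1
```

View pics/f.png

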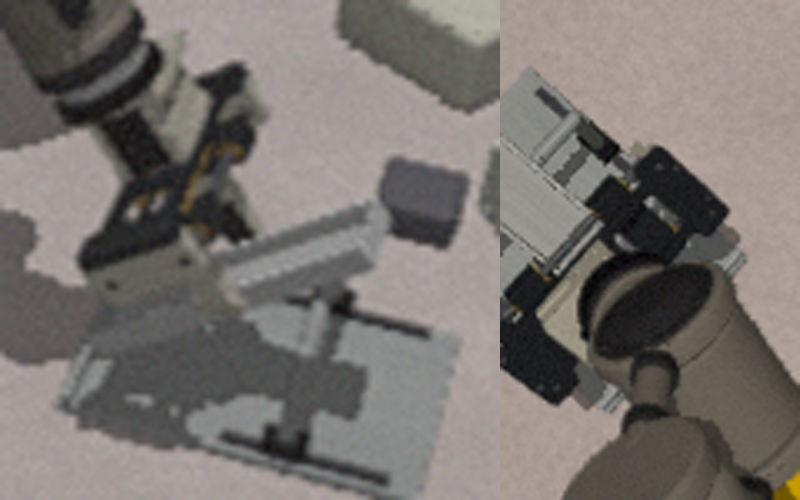

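The left part shows the foot at the lip corner (about (385,80)), with the tray's back just above the rail. The force readings fit the foot being in the corner and the tray pivoting about it, so I pivot it down to the rail in small steps.

Call:
{"api": "play_rows", "payload": {
  "rows": [
    [[0.03,0.037,-0.042],[-0.094,0.082,0]],
    [[0.03,0.037,-0.042],[-0.094,0.082,0]],
    [[0,0,0],[0,0,0]],
    [[0,0,0],[0,0,0]]
  ]
}}

```text
time: 19.7
tool_pos: [597.4, 272.0, 89.5]
tcp_rot: [3.14, -0.632, 0.851]
contact_force: [4.4, 4.1, 4.6]
grip_width: 53.7
finger_force: 30.0
```

Call:
{"api": "play_rows", "payload": {
  "rows": [
    [[0.03,0.037,-0.042],[-0.094,0.082,0]],
    [[0,0,0],[0,0,0]],
    [[0,0,0],[0,0,0]]
  ]
}}

```text
time: 20.08
tool_pos: [598.2, 273.0, 88.1]
tcp_rot: [3.14, -0.614, 0.851]
contact_force: [4.8, 3.7, 3.5]
grip_width: 53.8
finger_force: 30.0
```

Call:
{"api": "play_rows", "payload": {
  "rows": [
    [[0.03,0.037,-0.042],[-0.094,0.082,0]],
    [[0,0,0],[0,0,0]],
    [[0,0,0],[0,0,0]]
  ]
}}

```text
time: 20.45
tool_pos: [598.6, 273.5, 87.6]
tcp_rot: [3.14, -0.597, 0.851]
contact_force: [-5.3, -3.8, 14.0]
grip_width: 53.7
finger_force: 30.0
```

Call:
{"api": "play_rows", "payload": {
  "rows": [
    [[0.015,0.018,-0.021],[-0.047,0.041,0]],
    [[0,0,0],[0,0,0]],
    [[0,0,0],[0,0,0]]
  ]
}}

```text
time: 20.82
tool_pos: [598.8, 273.7, 87.6]
tcp_rot: [3.139, -0.589, 0.851]
contact_force: [-10.9, -9.9, 21.9]
grip_width: 53.9
finger_force: 30.0
```

Call:
{"api": "play_rows", "payload": {
  "rows": [
    [[0.015,0.018,-0.021],[-0.047,0.041,0]],
    [[0,0,0],[0,0,0]],
    [[0,0,0],[0,0,0]]
  ]
}}

```text
time: 21.2
tool_pos: [599.3, 274.2, 87.5]
tcp_rot: [3.139, -0.58, 0.852]
contact_force: [-14.1, -11.6, 26.9]
grip_width: 54.1
finger_force: 30.0
```

Call:
{"api": "play_rows", "payload": {
  "rows": [
    [[-0.03,-0.036,0.042],[0.07,-0.06,0]],
    [[0,0,0],[0,0,0]],
    [[0,0,0],[0,0,0]]
  ]
}}

```text
time: 21.58
tool_pos: [598.7, 273.6, 87.2]
tcp_rot: [3.14, -0.592, 0.851]
contact_force: [-2.3, -2.3, 13.5]
grip_width: 53.7
finger_force: 30.0
```

Call:
{"api": "play_rows", "payload": {
  "rows": [
    [[0,0,0.04],[0,0,0]],
    [[0,0,0],[0,0,0]],
    [[0,0,0],[0,0,0]]
  ]
}}

```text
time: 21.95
tool_pos: [598.7, 273.6, 87.3]
tcp_rot: [3.14, -0.591, 0.851]
contact_force: [0.6, 0.6, 6.7]
grip_width: 53.7
finger_force: 30.0
```

```bash
python3 - <<'E'
from h import *
S=capture("scene");T=capture("top")
cv2.imwrite("pics/g.png",np.hstack([cv2.resize(S["frame"][:,:,::-1][155:240,325:420],None,fx=5.8,fy=5.8,interpolation=cv2.INTER_CUBIC),cv2.resize(T["frame"][:,:,::-1][100:200,125:170],None,fx=4.93,fy=4.93,interpolation=cv2.INTER_CUBIC)[:493]]))
E
```

```text
(no output)
```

View pics/g.png

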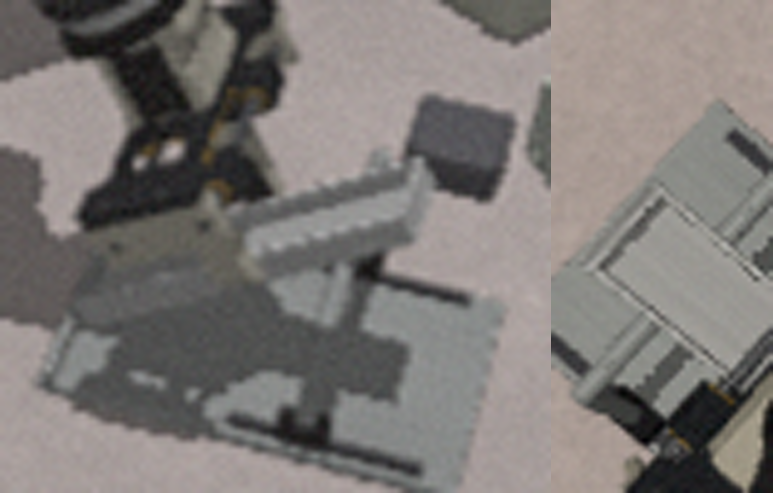

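The tray lies on the rail with its open end at the middle of the lip (about (300,80) in the left part), and the rail end at (155,380) is where it was. I nudge it gently down-slope, check the force and release.

Call:
{"api": "play_rows", "payload": {
  "rows": [
    [[-0.03,-0.034,0],[0,0,0]],
    [[0,0,0],[0,0,0]],
    [[0,0,0],[0,0,0]]
  ]
}}

```text
time: 22.42
tool_pos: [598.4, 273.3, 87.6]
tcp_rot: [3.14, -0.592, 0.851]
contact_force: [5.5, 3.9, 4.1]
grip_width: 53.7
finger_force: 30.0
```

Call:
{"api": "play_rows", "payload": {
  "rows": [
    [[0,0,0],[0,0,0]],
    [[0,0,0],[0,0,0]],
    [[0,0,0],[0,0,0]],
    [[0,0,0],[0,0,0]],
    [[0,0,0],[0,0,0]],
    [[0,0,0],[0,0,0]]
  ],
  "hand": 1
}}

```text
time: 23.18
tool_pos: [597.0, 272.9, 86.6]
tcp_rot: [-3.141, -0.59, 0.85]
contact_force: [0.2, 0.0, -0.1]
grip_width: 91.6
finger_force: 0.0
```

Call:
{"api": "play_rows", "payload": {
  "rows": [
    [[-0.11,-0.125,0.25],[0,0,0]],
    [[-0.185,-0.21,0.415],[0,0,0]],
    [[-0.26,-0.29,0.58],[0,0,0]],
    [[-0.3,-0.33,0.66],[0,0,0]],
    [[-0.3,-0.33,0.66],[0,0,0]],
    [[-0.3,-0.33,0.66],[0,0,0]],
    [[-0.3,-0.4,0.9],[0,0,0]],
    [[-0.3,-0.9,0.9],[0,0,0]],
    [[-0.3,-0.9,0.9],[0,0,0]],
    [[-0.3,-0.9,0],[0,0,0]],
    [[-0.3,-0.9,0],[0,0,0]],
    [[-0.3,-0.9,0],[0,0,0]]
  ]
}}

```text
time: 24.68
tool_pos: [498.4, 76.4, 265.2]
tcp_rot: [3.14, -0.589, 0.851]
contact_force: [0.7, 0.0, 0.0]
grip_width: 91.4
finger_force: 0.0
```

```bash
python3 - <<'E'
from h import *
S=capture("scene");T=capture("top");print(get_obs()["tool_pos"])
cv2.imwrite("pics/h.png",np.hstack([cv2.resize(S["frame"][:,:,::-1][155:245,240:420][:, 75:],None,fx=4.4,fy=4.4,interpolation=cv2.INTER_CUBIC)[:396,:420],cv2.resize(T["frame"][:,:,::-1][110:235,112:232],None,fx=3.168,fy=3.168,interpolation=cv2.INTER_CUBIC)[:396,:378]]))
E
```

```text
[498.70628342  75.35236551 265.05016999]
```

View pics/h.png

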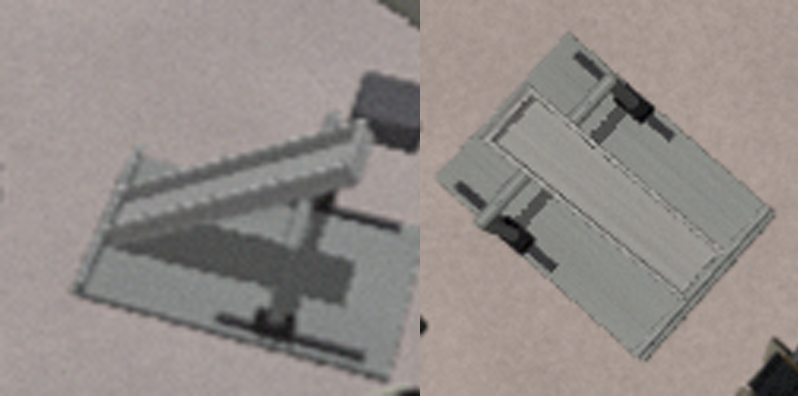

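The tray leans squarely with its open end at the lip (top view foot at about (276,701)) and its back on the rail. Next I check whether the rail or the bystanders moved, by matching against the first picture.

```bash
python3 - <<'E'
from h import *
T=capture("top")["frame"][:,:,::-1];S=capture("scene")["frame"][:,:,::-1]
def sh(a,b,r,c,h=7):
    t=a[r-h:r+h+1,c-h:c+h+1].astype(np.float32);w=b[r-h-6:r+h+7,c-h-6:c+h+7].astype(np.float32)
    m=cv2.matchTemplate(w,t,cv2.TM_CCOEFF_NORMED);y,x=np.unravel_index(m.argmax(),m.shape)
    q=lambda l,c,r:(l-r)/(2*(l-2*c+r)+1e-9)
    dy=q(m[y-1,x],m[y,x],m[y+1,x]) if 0<y<12 else 0;dx=q(m[y,x-1],m[y,x],m[y,x+1]) if 0<x<12 else 0
    return round(float(y-6+dy),2),round(float(x-6+dx),2),round(float(m.max()),2)
a=cv2.imread("pics/top0.png");s=cv2.imread("pics/scene0.png")
for n,r,c in [("block1",142,179),("block2",184,142),("railtip",180,131),("corner ref",223,182),("dish",247,239),("bin corner",217,252),("marker",256,336),("timer",212,97),("beaker",152,341)]: print(n,sh(a,T,r,c))
for n,r,c in [("S block",229,377),("S ref",220,332)]: print(n,sh(s,S,r,c))
print([(np.round(r["at"]).tolist(),round(float(r["p"]),2)) for r in spot_in("cap0","top")])
E
```

```text
block1 (-0.09, -0.07, 0.98)
block2 (-0.08, -0.11, 0.98)
railtip (-0.12, -0.05, 0.98)
corner ref (0.0, -0.0, 0.99)
dish (-6.0, 0.63, 0.1)
bin corner (6.0, 6.0, 0.39)
marker (-3.66, 6.0, 0.53)
timer (0.05, 0.72, 0.82)
beaker (0.02, 0.02, 0.99)
S block (0.08, 0.22, 0.98)
S ref (-0.01, -0.0, 0.99)
[]
```

```bash
python3 -c "
from plant import *
print(bot.close_job())"
```

```text
the job is handed in; nothing more can be done
None
```

The three caps are in the grey bin and the empty tray leans on the stand, open end at the lip and back on the rail; I held it until it rested on both, the rail moved about 0.3 mm when the push on it briefly reached about 18 N, and I handed the job in at about 25 s.

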